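# Swap the sippy cup's drinking cap for its storage lid

## Robot

A 7-joint arm with a two-finger parallel gripper is mounted at the origin on the work surface. World frame = base frame: x ahead of the robot, y to its left, z up, the work surface at z = 0. Lengths are in m, angles in rad, forces in N, time in s.
With the tool pointing down it reaches from about 0.4 to 0.85 m from the base axis. Payload 6.9 kg.
Tool frame: the origin (TCP) lies midway between the tips of the shut fingers; the grasp point (between the pads) lies behind it (ctrl.pinch_z is the z of the grasp point in the tool frame, in m); z points along the fingers, y is the direction in which the jaws open and shut (so a half turn about z gives the same grasp; the last joint's range is limited). The gripper opens to 85 mm and grips with 20 to 120 N. Pads are 22 mm wide; open, the fingers measure 114 mm over their backs; the gripper's body (76 mm by 85 mm) begins 54 mm behind the grasp point. The pads swing forward as they close: fully open they stand 13 mm farther back than shut.
Start: joints at [-1.165, 0.507, -0.238, 1.5, 0.126, 1.149, -0.155], TCP at [0.185, 0.597, 0.231] pointing down, gripper open.
Joint ranges: [-3.08, 3.08], [-0.24, 2.05], [-1.43, 1.35], [0, 2.5], [-1.52, 4.66], [0.17, 1.96], [-2.89, 2.89]. Speed limits (rad/s): [2.39, 2.39, 3.14, 3.14, 3.14, 3.14, 3.14].

## Interface

Orientations are given as a unit quaternion [w, x, y, z].
In Python, from station import ctrl, get_state, vision, ticket, models gives the robot as it stands. Calls block until the motion is done:
- ctrl.movep(position, orientation): joint-space move of the TCP to a pose.
- ctrl.movel(position, frame=None, max_speed=0.15): straight line of the TCP; frame=None keeps the orientation; max_speed is the mean speed in m/s.
- ctrl.set_joints(angles): joint-space move.
- ctrl.ungrasp() and ctrl.close_gripper(force=None): open the fingers fully, or close them until they stop; force is the grip in N (None keeps the last).
- ctrl.pause(seconds).
- ctrl.ik(position, orientation): joint angles nearest the present ones, or None.
- get_state(): the state.
- vision.grab_frame(name): name is "scene" or "top"; returns (picture, depth): 384x512x3 uint8, blue, green, red; 384x512 float32, m along the optical axis (not along the pixel's ray), 0 where there is no reading.
- vision.camera_info(name): a dict with "mtx" (3x3 intrinsics, pixels), "R" (3x3) and "t" (3): a world point X has camera coordinates R X + t. Camera axes: x right, y down, z forward; pixel columns grow to the right and rows downward; lengths in m; the calibration is good to about 2 mm. A picture is of the moment at which its call begins. camera_info takes no time and is no camera call.
A pose or a line that the arm cannot do raises ctrl.Unreachable and nothing moves.
- ticket.close_job(): hands the job in, once; it reports no verdict.
Trained networks look in the newest picture that a camera, given by its name, has taken for a name from the list of things; names that differ only in an ending like _2 or _b are one class to them, and where a whole thing is asked for, a point or a joint stands for the part that bears it (a point fixed in the world has none). Each returns a list of dicts, best first, with "p" (0 to 1); they miss things now and then, are a little off and sometimes report something else, mostly with a low value. They report only what shows in the picture. A call takes as long as a camera call. They do not tell look-alikes from the thing itself.
- models.recognise(camera, target): "point" ([column, row] in pixels, amid what is visible of it).
- models.masks_of(camera, target): "mask" (384x512 bool, what is visible of it) and "point" ([column, row] in pixels, amid what is visible of it).
The state is a dict: "time": time; "qpos": joint angles; "qd": joint speeds; "tau": joint torques, N m; "tcp_pos": TCP position; "eef_rot": TCP orientation; "contact_force": force on the tool from outside, world axes, zero at the start; "wrist_torque": the same for the moment, N m; "width": finger opening in m.
Only numpy, scipy, OpenCV 4.12 (cv2) and the standard library are available. Lean on these libraries where they do the work, as an engineer would, in place of code of your own. Each camera call takes 0.05 s, during which the arm holds its last target.

## Task

Unscrew the teal drinking cap from the sippy cup that is stuck to the shelf (do not wrench it off), lift it clear and stand it upright on the free part of the aluminium tray, beside the spoon. Then put the grey silicone lid on the open cup so that it sits level and fully down. Set both parts down without dropping them, and leave the tray, the spoon and everything else where they are.

Things in the scene. Friction and masses are not known exactly. Their poses are not given: they have to be found in the camera images.
- cup: Teal sippy cup, fixed to the shelf by a round grey suction foot 84 mm across. Body 72 mm across up to the shoulder at 72 mm; above it an open neck 44 mm across, 30 mm tall, with a pale screw thread 54 mm across. Origin: centre of the foot's underside, z up.
- cup_mouth (a point): Centre of the cup's open mouth at the top of the neck, 102 mm above the shelf. The cap is clear of the neck when its origin is higher than this.
- cap: Loose teal drinking cap, about 50 g, 61 mm tall, screwed on the cup's neck. Ribbed round collar 64 mm across, 31 mm tall with its closed top; inside 57 mm across with three lugs. A pale spout stands on top; beside it, 24 mm towards the cap's +x, a flat orange vent button 3 mm tall. Origin: centre of the collar's lower edge, z up the screw axis; at the start 74 mm above the shelf.
- spout (a point): Centre of the top of the spout, 61 mm above the cap's origin. The spout is central and flat: 34 mm long along the cap's x, 16 mm thick along its y, 30 mm tall: grip its flat sides to turn the cap. Axes as the cap's.
- thread (a point): Point on the screw axis halfway up the neck, 87 mm above the shelf. Right-hand thread: the cap loosens counter-clockwise seen from above and climbs 27 mm per full turn (4.3 mm per rad, about 1 mm of play either way). After about 2.5 rad (2.3 to 2.8) it is free and lifts straight off. Let go half-way, it stays there and may be gripped anew.
- lid: Grey hard silicone lid, loose, about 60 g: disc 68 mm across, skirt below it (inside 62 mm across, 10 mm deep), central knob on top 20 mm across, 24 mm tall. Origin: centre of the skirt's lower edge; disc top 14 mm, knob top 38 mm above it. Starts flat on the shelf. On the cup its disc rests on the neck's rim, origin 92 mm above the shelf; 4 mm to spare all round.
- tray: Loose shallow aluminium tray, 200 mm along its x, 170 mm along y, 18 mm tall, floor and walls 3 mm thick. Origin: centre of the underside. Left or right of the cup. The spoon lies along x in its +y half; the -y half is free: a good place for the cap's centre is x = 0, y = -35 mm.
- spoon: Beech stirring spoon, 170 mm long, lying in the tray along the tray's x, about 52 mm to the +y side of its middle line. Leave it there. Origin: centre of its underside.
- teapot: Small white ceramic teapot with a blue flap lid, about 106 mm across the body and 97 mm tall, behind the task's things; leave alone. Origin: centre of the underside.
- mug: Yellow mug, 76 mm across, 88 mm tall; leave alone. Origin: centre of the underside.
- jam: Amber jam jar, 64 mm across, 90 mm tall; leave alone. Origin: centre of the underside.
- salt: White salt shaker, 36 mm across, 75 mm tall, between the robot and the cup; leave alone. Origin: centre of the underside.
- coaster: Cork coaster 80 x 80 x 8 mm beyond the cup; leave alone. Origin: centre of the underside.
There are look-alikes about, which are no part of the job. Leave any purple look-alike of the cap alone.

How it is judged:
By the outcome, as a careful person would: the job done as asked, in the order asked, and still so for the second after the job is handed in, with the robot touching nothing.
It also fails if it takes over 66 s, if anything falls off the work surface, if the arm or the gripper's body presses on something with over 40 N, if the wrist force passes 120 N, or if a joint passes its speed limit or range.

## Working session

There is one attempt and no reset: what is moved stays moved. The work goes in short steps, each a Python script; the robot and the scene stay as the last script left them, time stands still between calls to the robot, and variables do not carry over. Pictures are saved under pics/ and viewed, and the job is handed in when it is done.

```bash
ls; mkdir -p pics; python3 - <<'E'
from station import ctrl, get_state, vision, models
import cv2
print(ctrl.pinch_z, get_state())
for n in("scene","top"):
    im,d=vision.grab_frame(n); cv2.imwrite(f"pics/{n}0.png",im)
    i=vision.camera_info(n); print(n,i)
    for t in("cup","cap","spout","lid","tray","spoon"):
        print(t,[(r["p"],r["point"]) for r in models.recognise(n,t)])
print(get_state()["time"])
E
```

```text
pics
-0.0187 {'time': 0.0, 'qpos': array([-1.16552279,  0.50833699, -0.23754526,  1.5011146 ,  0.12570073,
        1.14887616, -0.15480741]), 'qd': array([-0.0018036 , -0.00246117,  0.00142866,  0.00056684, -0.00052109,
        0.00017963,  0.00095039]), 'tau': array([ 2.98905456e-03, -6.20608878e+01, -2.18638815e+00, -2.49659657e+01,
        1.24896006e-02,  1.16638897e-02, -5.30668194e-05]), 'tcp_pos': array([0.18448416, 0.59664399, 0.23043718]), 'eef_rot': array([-1.20845853e-04,  1.49313263e-01,  9.88789557e-01, -8.63960060e-04]), 'contact_force': array([-1.06802406, -0.63655003, -0.14502178]), 'wrist_torque': array([-0.0063914 , -0.03628104,  0.02365909]), 'width': 0.0856237593984691}
scene {'mtx': array([[411.40949216,   0.        , 264.16720307],
       [  0.        , 411.40949216, 191.5344694 ],
       [  0.        ,   0.        ,   1.        ]]), 'R': array([[ 0.72977404,  0.68344621,  0.01819714],
       [ 0.49565706, -0.51054803, -0.70261283],
       [-0.47090756,  0.52176814, -0.71133964]]), 't': array([-0.44616376, -0.2245578 ,  1.48184267])}
cup [(0.85, [254.4, 186.9])]
[... 168 characters left out ...]
.56, [261.7, 276.4])]
spoon [(0.71, [167.8, 241.6])]
top {'mtx': array([[451.41042938,   0.        , 256.47434511],
       [  0.        , 451.41042938, 195.22351219],
       [  0.        ,   0.        ,   1.        ]]), 'R': array([[-0.01236124, -0.99992302,  0.0010773 ],
       [-0.99587349,  0.0122143 , -0.08992671],
       [ 0.08990663, -0.00218446, -0.9959478 ]]), 't': array([0.02715989, 0.61499395, 1.24532545])}
cup []
cap [(0.94, [241.8, 232.8]), (0.89, [282.7, 226.3]), (0.49, [357.3, 237.1])]
spout [(0.65, [240.9, 232.7]), (0.6, [195.3, 144.3]), (0.59, [279.6, 229.5])]
lid [(0.72, [151.9, 244.4])]
tray [(0.74, [152.6, 240.8]), (0.19, [264.7, 276.4])]
spoon [(0.59, [359.6, 234.0])]
0.7
```

```bash
python3 - <<'E'
import cv2
for n in("scene","top"):
    im=cv2.imread(f"pics/{n}0.png"); cv2.imwrite(f"pics/{n}0b.png",cv2.resize(im,(800,600),interpolation=cv2.INTER_CUBIC))
E
```

```text
(no output)
```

View pics/scene0b.png

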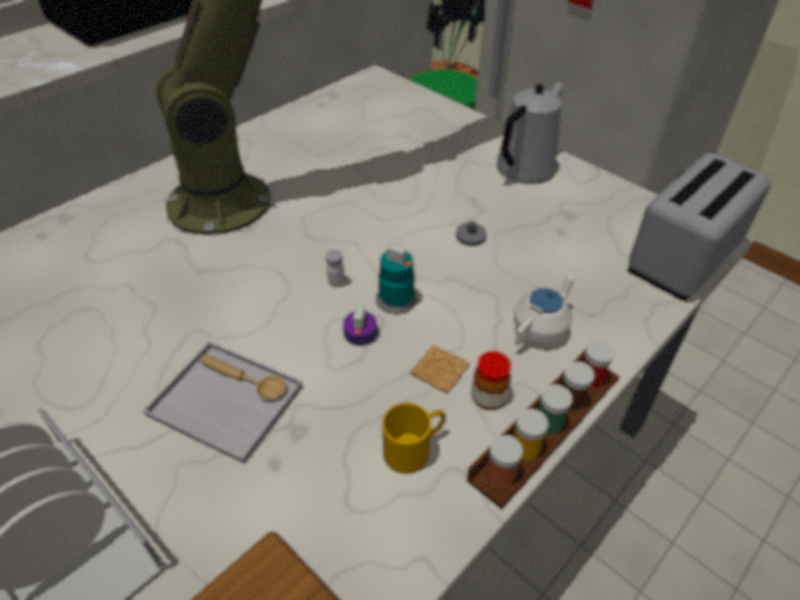

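View pics/top0b.png

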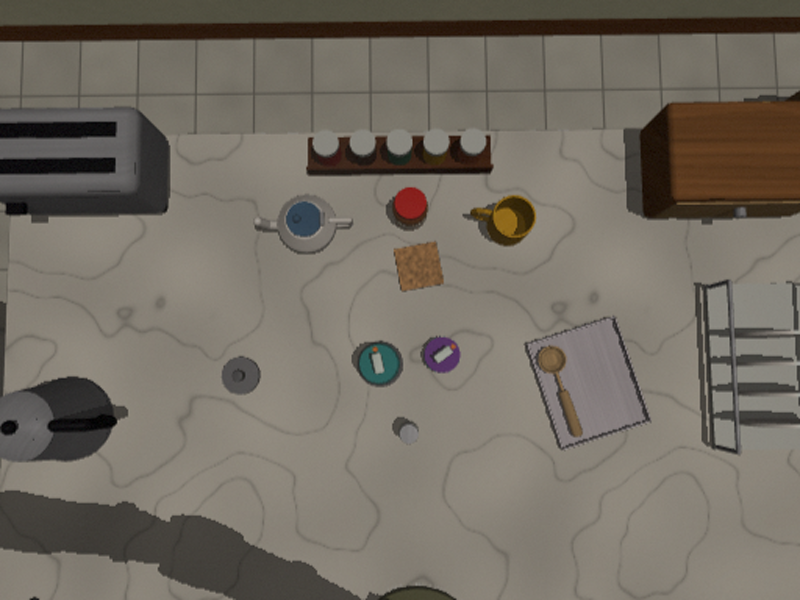

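Which object is which, in native pixels:
- **Teal cap on the cup:** scene (253,167), top (242,232). This is the target, because it sits on the cup with its foot and has a teal collar.
- **Purple look-alike:** scene (229,207), top (283,226). Leave it alone.
- **Lid:** scene (300,149), top (152,244).
- **Tray:** top (376,244), with the spoon in its left half.

Next I'll measure these and check a close crop.

```bash
cat > h.py <<'E'
import numpy as np, cv2
from station import ctrl, get_state, vision, models, ticket
def cloud(n):
    im,d=vision.grab_frame(n); i=vision.camera_info(n); K=i["mtx"]
    v,u=np.mgrid[:384,:512]
    P=np.stack([(u-K[0,2])/K[0,0]*d,(v-K[1,2])/K[1,1]*d,d],-1)
    X=(P-i["t"])@i["R"]; X[d<=0]=np.nan
    return im,X
def circ(p):
    A=np.c_[p,np.ones(len(p))]; s=np.linalg.lstsq(A,(p**2).sum(1),rcond=None)[0]
    c=s[:2]/2; return c,np.sqrt(s[2]+c@c)
E
python3 - <<'E'
from h import *
S={}
for n in("scene","top"):
    im,X=cloud(n); np.savez(f"/tmp/{n}.npz",im=im,X=X); S[n]=(im,X)
im=S["top"][0]
cv2.imwrite("pics/crop.png",np.hstack([cv2.resize(im[205:260,215:300],None,fx=5,fy=5,interpolation=cv2.INTER_CUBIC),cv2.resize(S["scene"][0][145:200,215:300],None,fx=5,fy=5,interpolation=cv2.INTER_CUBIC)])[:, :800])
for n,(im,X) in S.items():
    # approx cup centre from top
    x0=S["top"][1][232,242]; print(n,"seed",x0)
    r=np.hypot(X[...,0]-x0[0],X[...,1]-x0[1])<.06
    hi=r&(X[...,2]>.124)&(X[...,2]<.15)
    p=X[hi]; print("spout",hi.sum(),p.mean(0),np.median(p[:,2]),p.max(0)-p.min(0))
    rect=cv2.minAreaRect((p[:,:2]*1000).astype(np.float32)); print(rect)
    print("collar", (lambda q:(len(q),q.mean(0),np.ptp(q,0)))(X[r&(X[...,2]>.098)&(X[...,2]<.113)]))
    hsv=cv2.cvtColor(im,cv2.COLOR_BGR2HSV)
    b=r&((hsv[...,0]<16)|(hsv[...,0]>172))&(hsv[...,1]>110)&(X[...,2]>.09)
    print("button",b.sum(),np.nanmedian(X[b],0) if b.any() else None)
    # lid
    l0=S["top"][1][240,154]; r=np.hypot(X[...,0]-l0[0],X[...,1]-l0[1])<.06
    k=X[r&(X[...,2]>.028)]; dd=X[r&(X[...,2]>.008)&(X[...,2]<.02)]
    print("lid seed",l0,"knob",len(k),k.mean(0),np.ptp(k,0),"disc",len(dd),dd.mean(0),(dd.max(0)+dd.min(0))/2,np.ptp(dd,0))
for n,pt in(("top","tray"),("top","spoon"),("top","cap"),("top","lid"),("scene","tray")):
    im,X=S[n]
    for m in models.masks_of(n,pt):
        q=X[m["mask"]]; q=q[np.isfinite(q[:,0])]
        print(n,pt,m["p"],m["point"],m["mask"].sum(),np.median(q,0),cv2.minAreaRect((q[:,:2]*1000).astype(np.float32)))
E
```

```text
scene seed [0.51144832 0.05812308 0.13353324]
spout 65 [0.51426137 0.05674953 0.13217755] 0.13308226870240167 [0.03369582 0.02148139 0.01203048]
((512.822509765625, 58.43797302246094), (33.37311553955078, 18.543987274169922), 8.460806846618652)
collar (212, array([0.5186653 , 0.05071406, 0.10453633]), array([0.06512654, 0.06277715, 0.0147672 ]))
button 6 [0.53450522 0.06333536 0.10762396]
lid seed [0.49322098 0.3056341  0.03585496] knob 25 [0.4942466  0.31007584 0.03459972] [0.0184932  0.01988479 0.01054104] disc 187 [0.49705364 0.30601207 0.01314421] [0.49396657 0.31041522 0.01390556] [0.07024316 0.06886928 0.01157144]
top seed [0.51144832 0.05812308 0.13353324]
spout 81 [0.51058141 0.05947158 0.1341808 ] 0.13459784845511452 [0.03334798 0.01800304 0.01385351]
((510.53131103515625, 59.57014846801758), (33.545650482177734, 15.630891799926758), 13.803776741027832)
collar (381, array([0.5104167 , 0.05960744, 0.10471575]), array([0.06061121, 0.0631785 , 0.01407877]))
button 7 [0.53536269 0.0640181  0.10727923]
lid seed [0.49322098 0.3056341  0.03585496] knob 44 [0.4928101  0.31147413 0.0
[... 310 characters left out ...]
6), 16.99936294555664)
top spoon 0.94 [358.3, 242.7] 511 [ 0.47477864 -0.26848706  0.01495675] ((456.5832824707031, -265.5383605957031), (167.6691436767578, 47.269805908203125), 13.389668464660645)
top cap 0.8 [287.2, 225.1] 455 [ 0.52506946 -0.05155566  0.03109267] ((527.0540771484375, -53.59645080566406), (67.10136413574219, 65.8026123046875), 89.2923812866211)
top cap 0.58 [243.0, 232.7] 464 [0.51139235 0.05913703 0.10538238] ((510.9842834472656, 60.56305694580078), (60.96415328979492, 61.36338424682617), 89.27399444580078)
top lid 0.77 [151.2, 240.9] 472 [0.49287582 0.31040624 0.01426588] ((491.94171142578125, 311.9725036621094), (65.69232177734375, 66.43668365478516), 4.225546836853027)
```

View pics/crop.png

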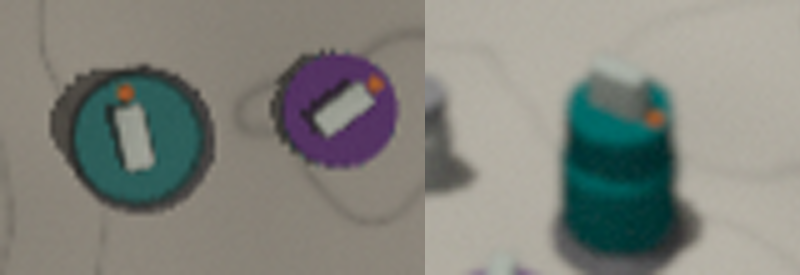

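```bash
cat >> h.py <<'E'
CUP=np.array([.5115,.0590]); YAW=np.radians(12.)
TRAY=np.array([.4714,-.3197]); TY=np.radians(17.)
PLACE=TRAY-.035*np.array([-np.sin(TY),np.cos(TY)])
LID=np.array([.4930,.3110])
def q(yaw): return [0,np.cos(yaw/2),np.sin(yaw/2),0]
def st(t=""):
    s=get_state(); print(t,"t%.2f"%s["time"],"p",s["tcp_pos"].round(4),"F",s["contact_force"].round(1),"M",s["wrist_torque"].round(2),"w%.4f"%s["width"],"q",s["qpos"].round(2)); return s
E
python3 - <<'E'
from h import *
st()
for y in (YAW,YAW+np.pi,):
    print(y,ctrl.ik([*CUP,.21],q(y)))
for dy in (0,1,2,2.5,2.9,3.2): print(dy,ctrl.ik([*CUP,.12],q(YAW+dy)))
E
```

```text
t1.05 p [0.1846 0.5971 0.2313] F [ 0.9 -0.2  1. ] M [ 0.   -0.01 -0.03] w0.0853 q [-1.17  0.51 -0.24  1.5   0.13  1.15 -0.15]
0.20943951023931956 [-0.52201834  0.39253395  0.51452713  1.82607119 -0.22837969  0.98181099
 -1.2736195 ]
3.3510321638291125 [-0.10126697  0.35353041 -0.08484405  1.82088502  0.0356078   0.96864209
  1.57917428]
0 [-0.48022924  0.50296937  0.47195044  1.94565443 -0.32143569  0.7665356
 -1.18564868]
1 [-0.37761642  0.48040158  0.31513347  1.94440735 -0.21206761  0.74846445
 -0.30107692]
2 [-0.23816811  0.46405392  0.10980307  1.94265037 -0.07291269  0.73862592
  0.5526995 ]
2.5 [-0.14810698  0.46072814 -0.02055698  1.94149399  0.01356139  0.73950046
  0.9621027 ]
2.9 [-0.08179681  0.46163564 -0.1162836   1.94063909  0.07642485  0.74347098
  1.2963334 ]
3.2 [-0.03397223  0.46405867 -0.18548392  1.94002339  0.12164417  0.74809666
  1.54905612]
```

```bash
python3 - <<'E'
from h import *
ctrl.movep([*CUP,.20],q(YAW)); st("above")
im,X=cloud("top"); cv2.imwrite("pics/a1.png",im[150:300,160:340])
ctrl.movel([*CUP,.109],max_speed=.1); st("down")
ctrl.close_gripper(60); st("grip")
im,X=cloud("scene"); cv2.imwrite("pics/a2.png",cv2.resize(im[90:230,180:330],None,fx=4,fy=4))
E
```

```text
above t3.30 p [0.5115 0.0602 0.1999] F [0.2 0.5 0.1] M [-0.01 -0.01  0.02] w0.0855 q [-0.52  0.4   0.51  1.84 -0.24  0.96 -1.26]
down t4.41 p [0.5119 0.059  0.1095] F [-0.7  0.9  0.1] M [-0.01  0.04 -0.02] w0.0857 q [-0.46  0.51  0.45  1.96 -0.32  0.74 -1.19]
grip t5.05 p [0.5116 0.059  0.1093] F [-0.5 -0.9  4.6] M [ 0.05  0.19 -0.03] w0.0148 q [-0.46  0.52  0.45  1.96 -0.32  0.74 -1.18]
```

View pics/a2.png

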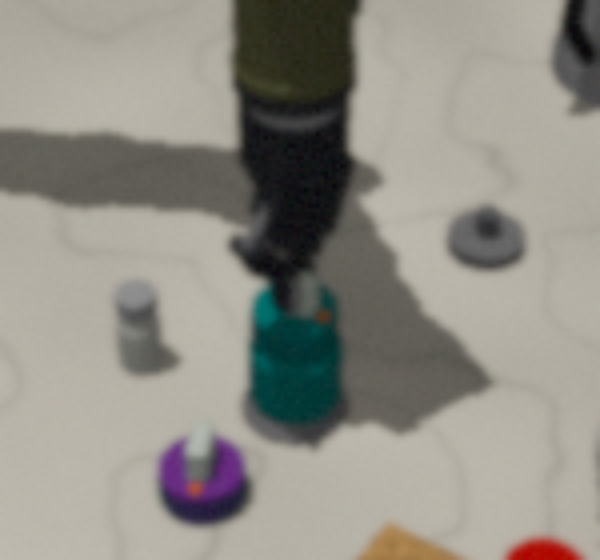

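The fingers hold the spout's flat sides (about (290,295) in the crop) with very little side load. Next I'll unscrew along the helix and stop if the force rises.

```bash
python3 - <<'E'
from h import *
s0=st(); p0=s0["tcp_pos"]; z0=.109
a=0
while a<2.95:
    a=min(a+.3,2.95)
    ctrl.movep([*CUP,z0+.0043*a],q(YAW+a)); s=st("%.2f"%a)
    f=s["contact_force"]
    if np.abs(f).max()>25 or abs(s["wrist_torque"][2])>2.5: print("STOP");break
im,X=cloud("scene"); cv2.imwrite("pics/b1.png",cv2.resize(im[90:230,180:330],None,fx=4,fy=4))
E
```

```text
t5.10 p [0.5117 0.059  0.1093] F [-1.4  0.6  4.1] M [ 0.05  0.16 -0.02] w0.0150 q [-0.46  0.52  0.45  1.96 -0.32  0.74 -1.18]
0.30 t5.43 p [0.5114 0.0589 0.1102] F [-0.6 -0.  -0.5] M [ 0.02 -0.01  0.03] w0.0150 q [-0.41  0.5   0.36  1.96 -0.26  0.73 -0.96]
0.60 t5.77 p [0.5114 0.0589 0.1114] F [-0.9 -0.1 -0.4] M [0.05 0.06 0.03] w0.0148 q [-0.35  0.49  0.27  1.95 -0.19  0.72 -0.73]
0.90 t6.10 p [0.5114 0.0589 0.1127] F [ 0.9  0.2 -0.1] M [-0.01  0.01  0.01] w0.0150 q [-0.29  0.48  0.19  1.95 -0.13  0.72 -0.5 ]
1.20 t6.43 p [0.5114 0.0589 0.114 ] F [ 0.5 -0.7 -0.3] M [ 0.04  0.05 -0.03] w0.0147 q [-0.23  0.47  0.1   1.95 -0.07  0.72 -0.26]
1.50 t6.78 p [0.5114 0.0589 0.1153] F [ 0.1 -0.5 -1.6] M [ 0.01  0.05 -0.03] w0.0153 q [-0.17  0.47  0.01  1.95 -0.01  0.73 -0.03]
1.80 t7.12 p [0.5114 0.0589 0.1166] F [-0.1 -0.5 -0.8] M [-0.04  0.01 -0.01] w0.0152 q [-0.11  0.47 -0.08  1.94  0.05  0.73  0.21]
2.10 t7.46 p [0.5114 0.0589 0.1179] F [-0.5 -0.3 -0.5] M [ 0.03 -0.   -0.  ] w0.0145 q [-0.05  0.47 -0.16  1.94  0.11  0.74  0.45]
2.40 t7.80 p [0.5114 0.0589 0.1192] F [-0.4 -0.3 -0.2] M [ 0.06  0.01 -0.03] w0.0149 q [ 0.01  0.47 -0.25  1.94  0.16  0.75  0.69]
2.70 t8.14 p [0.5115 0.0589 0.1205] F [-0.3 -0.3 -0.1] M [-0.05 -0.04  0.03] w0.0150 q [ 0.07  0.47 -0.34  1.94  0.22  0.76  0.94]
2.95 t8.45 p [0.5114 0.059  0.1216] F [ 1.4  0.9 -0.8] M [0.09 0.03 0.02] w0.0151 q [ 0.12  0.48 -0.41  1.94  0.26  0.78  1.14]
```

View pics/b1.png

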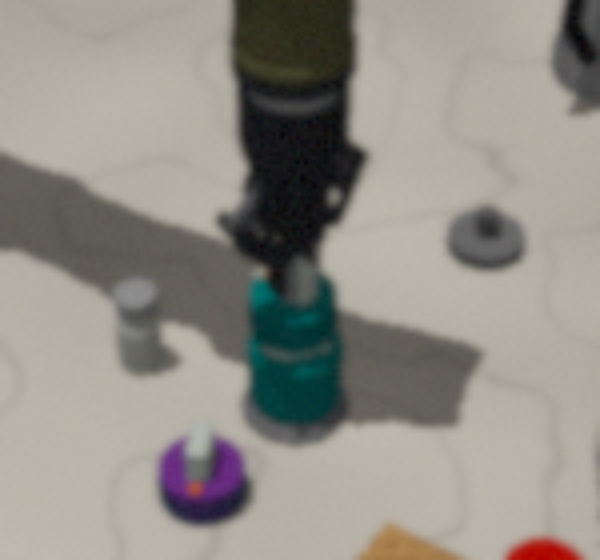

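The cap has turned (the button is now at the back) and risen, with the pale neck showing at (295,352). Now a careful lift with force checks.

```bash
python3 - <<'E'
from h import *
for z in (.124,.128,.135,.15,.19):
    ctrl.movel([*CUP,z],max_speed=.06); s=st("%.3f"%z)
    if np.abs(s["contact_force"]).max()>6: print("STOP");break
im,X=cloud("scene"); cv2.imwrite("pics/c1.png",cv2.resize(im[70:230,180:330],None,fx=3.7,fy=3.7))
yf=YAW+2.95
print(PLACE)
for y in (yf,yf-.7,yf-1.5): print(ctrl.ik([*PLACE,.2],q(y)),ctrl.ik([*PLACE,.038],q(y)))
E
```

```text
0.124 t8.75 p [0.5116 0.059  0.1242] F [0.1 0.4 0.4] M [ 0.02  0.01 -0.03] w0.0145 q [ 0.12  0.48 -0.41  1.93  0.26  0.78  1.15]
0.128 t9.00 p [0.5117 0.059  0.1283] F [-0.6 -0.1 -0.5] M [0.01 0.01 0.01] w0.0151 q [ 0.12  0.47 -0.42  1.93  0.26  0.79  1.15]
0.135 t9.27 p [0.5118 0.059  0.1355] F [ 0.6  0.7 -0.9] M [-0.   -0.02  0.06] w0.0152 q [ 0.13  0.46 -0.42  1.92  0.25  0.81  1.16]
0.150 t9.67 p [0.5118 0.059  0.1505] F [-0.3 -0.  -0.5] M [-0.02  0.01 -0.01] w0.0151 q [ 0.14  0.44 -0.43  1.9   0.24  0.85  1.17]
0.190 t10.48 p [0.5113 0.0589 0.1898] F [-1.7  0.4 -0.1] M [ 0.03 -0.03 -0.02] w0.0151 q [ 0.15  0.4  -0.45  1.85  0.21  0.94  1.2 ]
[ 0.48163301 -0.35317067]
[ 0.83791699  0.50331381 -0.38904713  1.62266396  0.2115985   1.05744217
  1.97669098] [ 0.78012625  0.6843468  -0.30354995  1.79727908  0.2960211   0.70463367
  1.90237299]
[ 0.73396267  0.48947781 -0.22292065  1.6241125   0.12071371  1.041515
  1.36397161] [ 0.69926136  0.67423285 -0.17247272  1.7983957   0.17050819  0.6833832
  1.31991959]
[ 0.6072263   0.48404406 -0.02418347  1.62590044  0.01311226  1.03180647
  0.66773289] [ 0.6063488   0.67093961 -0.0233858   1.79968065  0.02337699  0.67123864
  0.65836736]
```

View pics/c1.png

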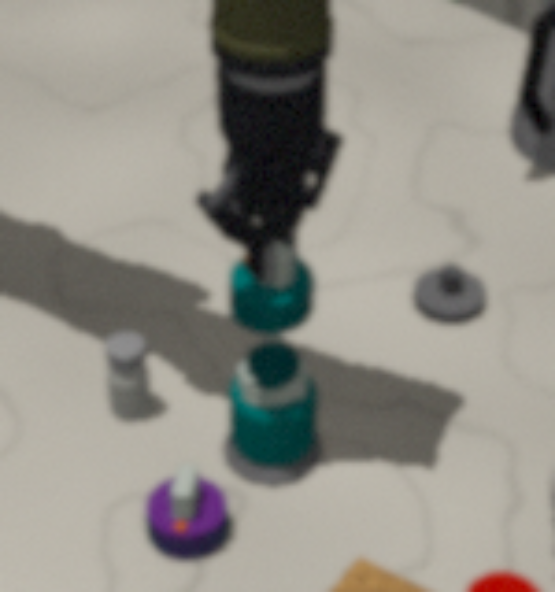

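The cap is clear of the neck and hangs straight. Moving it to the tray, with the jaws along the tray's x.

```bash
python3 - <<'E'
from h import *
y=TY+np.pi/2
ctrl.movep([*PLACE,.19],q(y)); st("above")
im,X=cloud("scene"); cv2.imwrite("pics/d1.png",cv2.resize(im[120:310,60:260],None,fx=3,fy=3))
ctrl.movel([*PLACE,.046],max_speed=.12); s=st("low")
z=.044
while z>.033:
    ctrl.movel([*PLACE,z],max_speed=.03); s=st("%.4f"%z)
    if s["contact_force"][2]>3: break
    z-=.0015
im,X=cloud("scene"); cv2.imwrite("pics/d2.png",cv2.resize(im[120:310,60:260],None,fx=3,fy=3))
E
```

```text
above t12.06 p [ 0.4828 -0.3511  0.19  ] F [-0.4  0.8 -0.5] M [ 0.06 -0.01 -0.01] w0.0146 q [ 0.64  0.49 -0.07  1.64  0.04  1.01  0.85]
low t13.46 p [ 0.4821 -0.3535  0.0467] F [-1.   0.8  0.3] M [-0.03  0.02 -0.03] w0.0150 q [ 0.63  0.66 -0.06  1.79  0.06  0.69  0.83]
0.0440 t13.71 p [ 0.4817 -0.3532  0.0443] F [ 0.6 -0.1 -0.5] M [-0.01  0.04 -0.03] w0.0149 q [ 0.63  0.66 -0.06  1.79  0.06  0.69  0.83]
0.0425 t13.96 p [ 0.4816 -0.3531  0.0424] F [ 0.1 -0.2 -1. ] M [-0.01 -0.   -0.01] w0.0147 q [ 0.63  0.66 -0.06  1.8   0.06  0.68  0.83]
0.0410 t14.21 p [ 0.4816 -0.3531  0.0409] F [-0.8  0.2  0.1] M [ 0.02 -0.03 -0.03] w0.0148 q [ 0.63  0.67 -0.06  1.8   0.06  0.68  0.83]
0.0395 t14.46 p [ 0.4816 -0.3531  0.0394] F [-0.2  0.2 -0.7] M [-0.05  0.02 -0.03] w0.0151 q [ 0.63  0.67 -0.06  1.8   0.06  0.68  0.83]
0.0380 t14.71 p [ 0.4818 -0.3533  0.0383] F [-0.8  0.6  3.6] M [ 0.08  0.13 -0.05] w0.0152 q [ 0.63  0.67 -0.06  1.8   0.06  0.67  0.83]
```

View pics/d2.png

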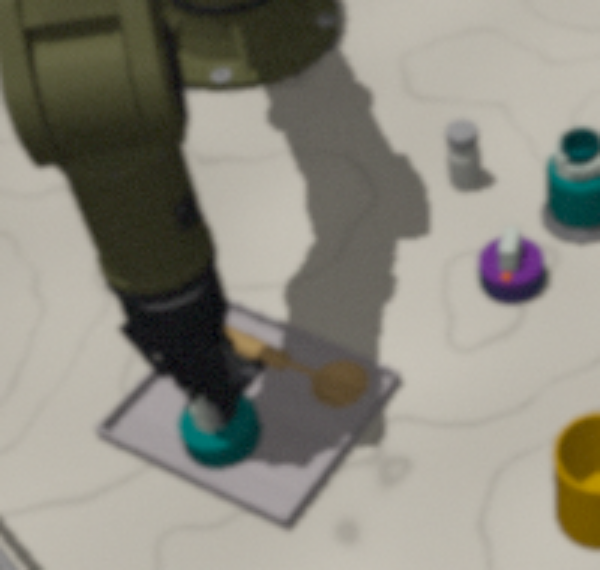

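The cap is in contact on the free half of the tray at (220,430), clear of the spoon. Releasing, then re-measuring the neck and lid.

```bash
python3 - <<'E'
from h import *
ctrl.ungrasp(); st("rel")
s=get_state(); p=s["tcp_pos"]
ctrl.movel([p[0],p[1],.19],max_speed=.15); st("up")
for n in("top","scene"):
    im,X=cloud(n); np.savez(f"/tmp/{n}2.npz",im=im,X=X); 
    if n=="top": cv2.imwrite("pics/e1.png",cv2.resize(im[180:310,120:420],None,fx=2.6,fy=2.6,interpolation=cv2.INTER_CUBIC))
    r=np.hypot(X[...,0]-CUP[0],X[...,1]-CUP[1])<.05
    k=X[r&(X[...,2]>.095)&(X[...,2]<.11)]; print(n,"rim",len(k),k.mean(0),(k.max(0)+k.min(0))/2,np.ptp(k,0),circ(k[:,:2]))
    k=X[r&(X[...,2]>.066)&(X[...,2]<.078)]; print(n,"shoulder",len(k),k.mean(0),(k.max(0)+k.min(0))/2,np.ptp(k,0),circ(k[:,:2]))
    r=np.hypot(X[...,0]-LID[0],X[...,1]-LID[1])<.06
    k=X[r&(X[...,2]>.033)]; d=X[r&(X[...,2]>.011)&(X[...,2]<.017)]
    print("knob",len(k),k.mean(0),np.ptp(k,0),"disc",d.mean(0),np.ptp(d,0))
for y in np.radians([90,100,130,180]): print(ctrl.ik([*LID,.19],q(y)),ctrl.ik([*CUP,.19],q(y)))
E
```

```text
rel t15.44 p [ 0.4816 -0.3532  0.038 ] F [-0.1 -0.1 -0.2] M [ 0.02 -0.03  0.01] w0.0854 q [ 0.63  0.67 -0.06  1.8   0.06  0.67  0.83]
up t16.61 p [ 0.4812 -0.3529  0.1891] F [-0.6 -0.8 -0.4] M [-0.01 -0.03 -0.  ] w0.0854 q [ 0.64  0.49 -0.07  1.64  0.04  1.01  0.85]
top rim 67 [0.50989447 0.05993429 0.1004284 ] [0.51195477 0.05656175 0.10091433] [0.04744543 0.0475199  0.01151698] (array([0.51050181, 0.05955646]), np.float64(0.02105664933817703))
top shoulder 349 [0.5103617  0.05942853 0.07229357] [0.51077397 0.06012172 0.07193718] [0.06767132 0.0704939  0.01180878] (array([0.51045195, 0.05969436]), np.float64(0.025453222154648212))
knob 37 [0.49257036 0.3120863  0.03745018] [0.01662001 0.01966246 0.00804203] disc [0.49275778 0.31171542 0.01373816] [0.06495712 0.06515733 0.00599699]
scene rim 72 [0.51379253 0.05700849 0.09941008] [0.51155137 0.05840686 0.09944859] [0.04605079 0.04373795 0.00884082] (array([0.51183954, 0.0587116 ]), np.float64(0.02074183484351756))
scene shoulder 156 [0.52213706 0.0484355  0.07136785] [0.51350902 0.05715912 0.07195693] [0.06979571 0.06768133 0.01191369
[... 215 characters left out ...]
6762]
[-0.44905069  0.47852448 -0.23931433  1.67654222  0.12990254  1.0020915
 -0.73257867] [-0.09752592  0.37470287 -0.090766    1.85042089  0.04176373  0.91829263
 -0.20739261]
[-0.40022747  0.48414758 -0.31535517  1.67587352  0.17144268  1.00878408
 -0.59880207] [-0.06904969  0.37554471 -0.13067591  1.85005781  0.06011796  0.91977451
 -0.05263775]
[-0.30490661  0.50092531 -0.46693884  1.67458738  0.25539037  1.02699087
 -0.15738495] [ 0.02520804  0.38139152 -0.26342845  1.84886182  0.12148889  0.92686917
  0.40489726]
[-0.1559028   0.54719202 -0.71924764  1.67265724  0.4004359   1.07443984
  0.57383352] [ 0.17901577  0.40226279 -0.48503139  1.846955    0.22682547  0.94700074
  1.1642678 ]
```

View pics/e1.png

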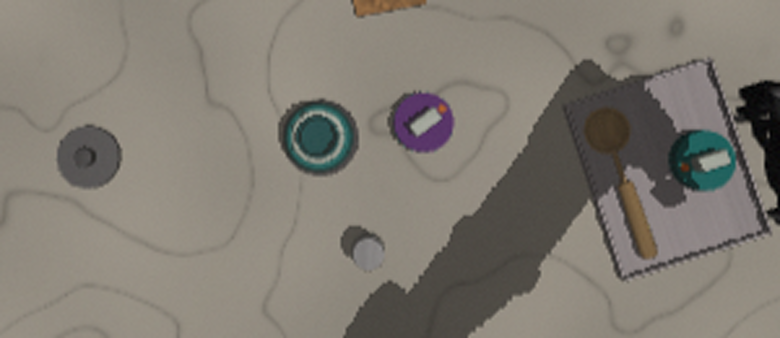

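The cap stands upright in the tray at (705,160), with the spoon undisturbed. The open neck is at (318,137) and the lid at (88,157). Next I'll pick the lid by its knob.

```bash
python3 - <<'E'
from h import *
L=[.4931,.3113]; y=np.radians(100)
ctrl.movep([*L,.19],q(y)); st("above")
ctrl.movel([*L,.0165],max_speed=.12); st("down")
ctrl.close_gripper(40); s=st("grip")
ctrl.movel([*L,.04],max_speed=.06); s=st("lift")
ctrl.movel([*L,.19],max_speed=.12); s=st("lift")
im,X=cloud("scene"); cv2.imwrite("pics/f1.png",cv2.resize(im[60:220,200:350],None,fx=3.7,fy=3.7))
E
```

```text
above t19.07 p [0.4938 0.3102 0.1899] F [ 0.2 -1.4  0.4] M [-0.02 -0.01 -0.  ] w0.0851 q [-0.4   0.48 -0.31  1.68  0.17  1.01 -0.6 ]
down t20.68 p [0.4935 0.3116 0.0171] F [-0.7  0.8 -0.3] M [ 0.   -0.04 -0.03] w0.0858 q [-0.45  0.69 -0.25  1.85  0.27  0.63 -0.69]
grip t21.30 p [0.4931 0.3113 0.0167] F [-0.8 -0.5  4.1] M [-0.16  0.13 -0.02] w0.0181 q [-0.45  0.69 -0.25  1.85  0.27  0.63 -0.69]
lift t21.84 p [0.4933 0.3113 0.0404] F [-0.3 -0.5 -0.1] M [0.04 0.01 0.02] w0.0184 q [-0.44  0.66 -0.26  1.84  0.25  0.68 -0.67]
lift t23.24 p [0.4928 0.311  0.1892] F [-0.1  0.4 -1. ] M [-0.01  0.03 -0.05] w0.0183 q [-0.4   0.49 -0.32  1.68  0.17  1.01 -0.6 ]
```

View pics/f1.png

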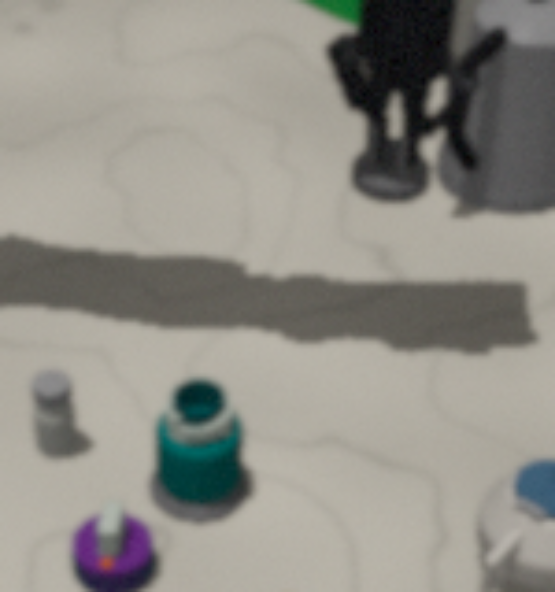

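The lid is held level at (390,175). Next I'll carry it over the cup and check the alignment before lowering.

```bash
python3 - <<'E'
from h import *
C=[.5111,.0592]; y=np.radians(100)
ctrl.movep([*C,.19],q(y)); st("above")
ctrl.movel([*C,.135],max_speed=.1); s=st("pre")
im,X=cloud("scene"); cv2.imwrite("pics/g1.png",cv2.resize(im[90:230,180:330],None,fx=4,fy=4))
r=np.hypot(X[...,0]-C[0],X[...,1]-C[1])<.06
d=X[r&(X[...,2]>.128)&(X[...,2]<.1345)]; print("disc",len(d),(d.max(0)+d.min(0))/2,np.ptp(d,0))
E
```

```text
above t24.28 p [0.5113 0.061  0.1901] F [0.7 1.  0.4] M [ 0.03 -0.02  0.01] w0.0184 q [ 0.05  0.38 -0.31  1.85  0.14  0.93 -0.14]
pre t24.98 p [0.5114 0.0598 0.1353] F [-0.9  0.4 -0.5] M [-0.01 -0.06  0.02] w0.0185 q [ 0.04  0.45 -0.29  1.92  0.17  0.79 -0.17]
disc 176 [0.51235248 0.06047145 0.13139461] [0.06606138 0.06833176 0.00614707]
```

View pics/g1.png

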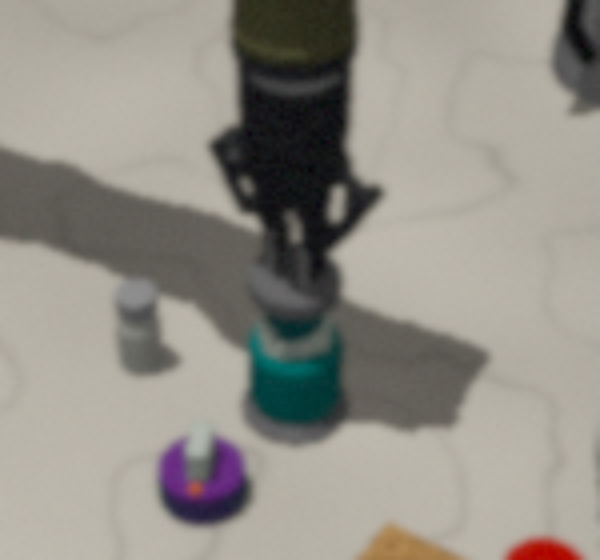

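The lid is over the neck (lid centre at column 294, cup at 297), within the 4 mm margin. Lowering with force checks.

```bash
python3 - <<'E'
from h import *
C=[.5109,.0586]
for z in (.124,.119,.115,.112,.1105,.1095,.1085,.1075,.1065):
    ctrl.movel([*C,z],max_speed=.03); s=st("%.4f"%z)
    if s["contact_force"][2]>3: break
im,X=cloud("scene"); cv2.imwrite("pics/h1.png",cv2.resize(im[90:230,180:330],None,fx=4,fy=4))
E
```

```text
0.1240 t25.55 p [0.5108 0.0586 0.1239] F [ 0.2  0.5 -0.3] M [-0.02 -0.02 -0.01] w0.0182 q [ 0.03  0.46 -0.28  1.94  0.18  0.77 -0.18]
0.1190 t25.87 p [0.5107 0.0586 0.1188] F [-0.8 -0.4 -0.4] M [0.04 0.02 0.  ] w0.0186 q [ 0.03  0.47 -0.28  1.94  0.19  0.75 -0.18]
0.1150 t26.15 p [0.5108 0.0586 0.1148] F [ 0.5 -0.4 -0.9] M [ 0.02 -0.06 -0.03] w0.0186 q [ 0.03  0.48 -0.28  1.95  0.19  0.74 -0.18]
0.1120 t26.40 p [0.5108 0.0586 0.1118] F [-1.   0.  -1.5] M [-0.03  0.01 -0.  ] w0.0188 q [ 0.03  0.48 -0.28  1.95  0.19  0.74 -0.19]
0.1105 t26.65 p [0.5109 0.0586 0.1104] F [-0.8  0.1 -1.3] M [ 0.03  0.05 -0.01] w0.0187 q [ 0.03  0.48 -0.28  1.95  0.19  0.73 -0.19]
0.1095 t26.90 p [0.5109 0.0586 0.1095] F [-0.3 -0.5 -0. ] M [-0.02  0.01 -0.02] w0.0182 q [ 0.03  0.48 -0.28  1.95  0.19  0.73 -0.19]
0.1085 t27.15 p [0.5111 0.0586 0.1087] F [-0.8  0.2  1.8] M [-0.04  0.11 -0.02] w0.0185 q [ 0.03  0.48 -0.28  1.95  0.19  0.73 -0.19]
0.1075 t27.40 p [0.5111 0.0586 0.1086] F [-4.  -0.7 13.9] M [-0.15  0.81 -0.06] w0.0186 q [ 0.03  0.48 -0.28  1.95  0.19  0.73 -0.19]
```

View pics/h1.png

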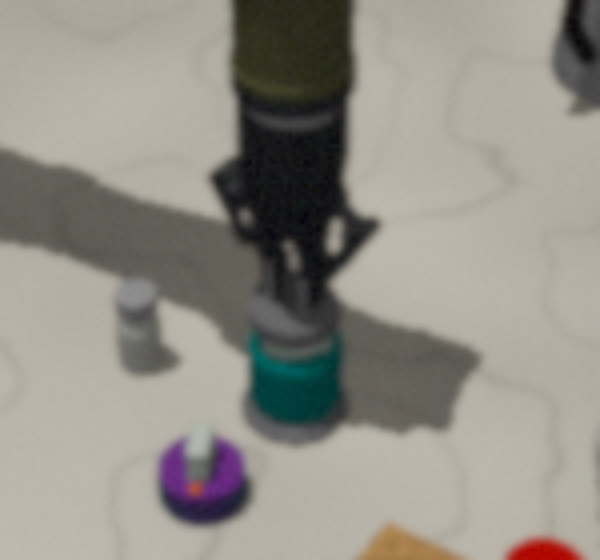

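Contact came at TCP 0.1086 m, which puts the lid origin at 0.092 m, the seated height. Easing off, releasing and retreating.

```bash
python3 - <<'E'
from h import *
C=[.5110,.0586]
ctrl.movel([*C,.1085],max_speed=.03); st()
ctrl.ungrasp(); st("rel")
ctrl.movel([*C,.22],max_speed=.12)
ctrl.movep([.42,.33,.25],q(np.radians(130))); st("away")
for n in("top","scene"):
    im,X=cloud(n)
    cv2.imwrite(f"pics/i_{n}.png",cv2.resize(im,(800,600),interpolation=cv2.INTER_CUBIC))
    r=np.hypot(X[...,0]-C[0],X[...,1]-C[1])<.05
    d=X[r&(X[...,2]>.100)&(X[...,2]<.111)]; r2=np.hypot(d[:,0]-C[0],d[:,1]-C[1]); d=d[r2<.032]
    A=np.c_[d[:,:2]-C,np.ones(len(d))]; print(n,"disc",len(d),d.mean(0),np.ptp(d,0),"plane",np.linalg.lstsq(A,d[:,2],rcond=None)[0])
    k=X[r&(X[...,2]>.124)]; print("knob",len(k),k.mean(0),k[:,2].max())
    r=np.hypot(X[...,0]-PLACE[0],X[...,1]-PLACE[1])<.045
    c=X[r&(X[...,2]>.055)&(X[...,2]<.07)]; print("cap spout",c.mean(0),np.ptp(c,0))
    c=X[r&(X[...,2]>.03)&(X[...,2]<.037)]; print("cap collar",len(c),c.mean(0))
for pt in("tray","spoon"):
    im,X=cloud("top")
    for m in models.masks_of("top",pt)[:1]:
        qq=X[m["mask"]]; qq=qq[np.isfinite(qq[:,0])]; print(pt,m["p"],m["point"],m["mask"].sum(),cv2.minAreaRect((qq[:,:2]*1000).astype(np.float32)))
E
```

```text
t27.70 p [0.5111 0.0587 0.1087] F [-1.2 -1.4  4.4] M [-0.05  0.23  0.01] w0.0186 q [ 0.03  0.48 -0.28  1.95  0.19  0.73 -0.19]
rel t28.36 p [0.511  0.0586 0.1085] F [-0.9 -0.2 -0.8] M [-0.04 -0.   -0.03] w0.0851 q [ 0.03  0.49 -0.28  1.95  0.19  0.73 -0.19]
away t30.55 p [0.4211 0.3282 0.2495] F [ 0.2 -0.4  0.1] M [-0.04  0.01  0.05] w0.0852 q [-0.35  0.38 -0.52  1.71  0.21  1.11 -0.23]
top disc 405 [0.51077407 0.05853202 0.10574741] [0.06048054 0.0630931  0.01062807] plane [-0.00039068  0.00128895  0.10574741]
knob 48 [0.50984936 0.0599181  0.12972919] 0.13343716801968014
cap spout [ 0.48091376 -0.35193043  0.06298876] [0.0214594  0.03286284 0.01265968]
cap collar 275 [ 0.48036486 -0.35128897  0.03362262]
scene disc 216 [0.51427421 0.05525382 0.1052845 ] [0.06181349 0.06316873 0.0097913 ] plane [-0.02083722 -0.00198722  0.10534608]
knob 28 [0.51177778 0.05845785 0.12829012] 0.13162169826903405
cap spout [ 0.48426504 -0.3546621   0.06217182] [0.0231343  0.03476198 0.01100957]
cap collar 277 [ 0.48929156 -0.35709885  0.03388018]
tray 0.79 [375.5, 246.9] 3502 ((472.407470703125, -321.141357421875), (205.94276428222656, 180.789794921875), 17.342187881469727)
spoon 0.93 [357.9, 239.5] 521 ((456.3218078613281, -264.2151184082031), (167.2943572998047, 48.11353302001953), 11.548959732055664)
```

View pics/i_scene.png

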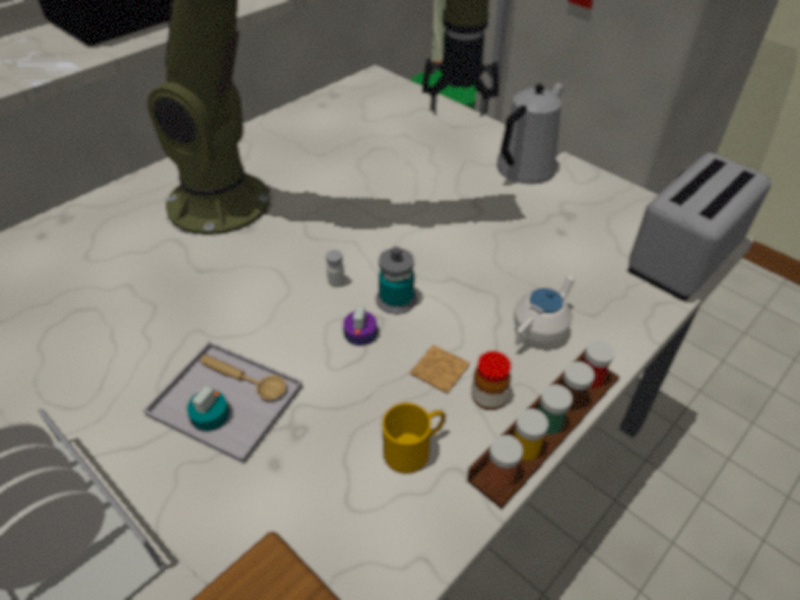

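View pics/i_top.png

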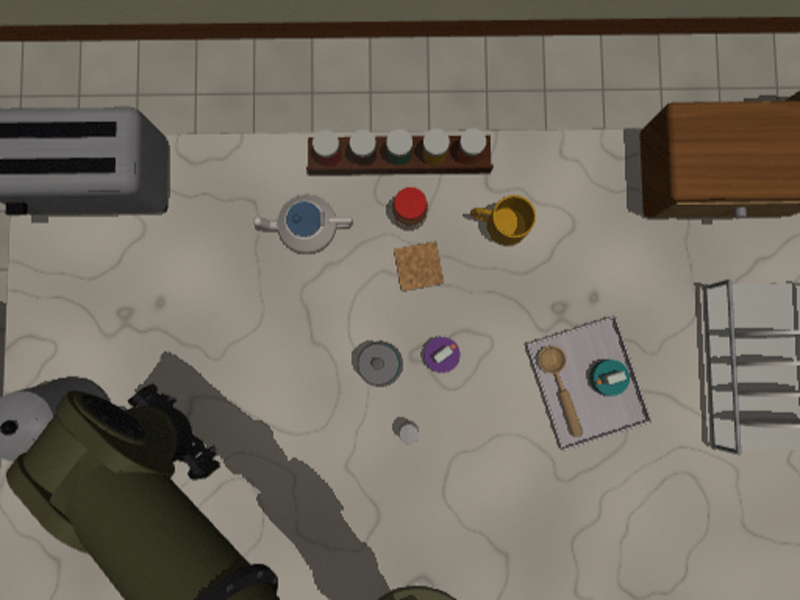

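The lid sits on the cup at top (378,362), flat at 0.106 m. The cap stands in the tray at (610,378), and the tray, spoon and other things look unmoved. Handing in.

```bash
python3 -c "
from h import *
st(); ticket.close_job()"
```

```text
t30.85 p [0.4206 0.3291 0.2499] F [-0.4 -1.   0.4] M [-0.01  0.03 -0.01] w0.0855 q [-0.35  0.38 -0.52  1.71  0.2   1.11 -0.23]
the job is handed in; nothing more can be done
```

I unscrewed the teal cap, stood it upright on the free half of the tray, put the grey lid on the cup and handed the job in at 30.9 s. I turned the cap 2.95 rad counter-clockwise, following the thread, and no force reading passed 2 N during the turn and lift.

**Lid:** its disc top measured about 105.7 mm high against 106 mm expected. It is level to 0.1° in the top camera. The scene camera suggests about 1.2° of tilt, but it sees only part of the disc, so I trusted the top view.

**Cap:** the spout top is at the right height and the cap is within about 3 mm of the intended spot.

**Everything else:** the tray measured within about 1.5 mm of its start. The spoon's angle read 1.8° different, about what I'd expect from mask noise, and it looks unmoved in the pictures. The other items, including the purple look-alike, look unmoved too. The highest force I read was about 14 N, while seating the lid, and the arm was touching nothing at hand-in.

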